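Isolate the ring roller and hold its gear guard open

TASK

The gears of the bench-top ring roller are to be inspected: first turn the black bar handle on the grey isolator box fully to off (anticlockwise seen from above, 60 degrees, to its stop), with the guard still shut. Then lift the gear guard by its bar and hold it steady with the gripper at 45 degrees open, within 6 degrees; it falls shut if let go, so finish while still holding it there. Leave the tools and parts lying about where they are.

Things in the scene. Friction and masses are not known exactly. Their poses are not given: they have to be found in the camera images.
- isolator (a joint): black handle of the rotary isolator, rad: 0 = off, 1.047 (60 degrees) = on; grows clockwise seen from above, so off is reached anticlockwise about the vertical. A firm stop at each end; in between it turns with a stiff, even drag of 0.12 Nm and stays where it is left. Starts at or close to on.
- isolator_grip (a point): centre of the isolator handle's bar grip, on its vertical axis, 94 mm above the bench. Bar 64 long (x of this frame, which turns with the handle), 16 wide (y), 34 high: top 14 mm above this point, underside 20 mm below it, on a disc of 54 diameter, on a grey box 90 x 90 x 60 high fixed to the bench. A short white line marks the bar's -x end.
- guard (a joint): opening angle of the gear guard, rad: 0 = shut (level), 1.4 = its stop; 45 degrees is 0.785. It turns freely and falls shut when not held; 2 to 4 N at the bar carries it. It is an aluminium sheet 204 x 206 x 3 (0.4 to 0.85 kg), its skirt 30 deep at the bar's side, over a green gear case 200 x 200 x 120 high.
- guard_bar (a point): middle of the guard's lift bar: round, 14 diameter, 110 long along x of this frame (which turns with the guard; z is square to its sheet), parallel to the hinge and 250 mm from it, 125 mm above the bench when shut. Two thin rods, 110 apart, carry it 44 mm out from the guard's edge: free air in that gap and below the bar.
- guard_hinge (a point): middle of the guard's hinge line, fixed, 125 mm above the bench; x axis along the hinge. With the guard open by an angle a the bar's middle is at y = -250 cos a, z = +250 sin a mm of this frame, x = 0. 100 to 400 mm along +x from here stand the machine's rolls (170 high) and motor (195 high).
- spanner: bystander, leave alone: open-ended steel spanner, 150 long, lying flat near the roller, beyond the guard's bar; origin at its underside or middle
- collar: bystander, leave alone: steel shaft collar, 44 outside diameter, 22 high, near the isolator; origin at its underside or middle
- tin: bystander, leave alone: closed aluminium can, 60 diameter, 80 high, beyond the isolator; origin at its underside or middle
- beaker: bystander, leave alone: open hammered-steel cup, 110 rim diameter, 120 high, at the left of the bench; origin at its underside or middle
- rivet_box: bystander, leave alone: open black plastic box with two compartments, 120 x 160 x 50, at the right of the bench; origin at its underside or middle
- hammer: bystander, leave alone: hammer with a wooden handle, 240 long, lying at the right of the bench; origin at its underside or middle
- slug: bystander, leave alone: solid steel cylinder, 60 diameter, 45 high, standing at the left of the bench; origin at its underside or middle
Not all that is in view belongs to the job. Leave any green or orange look-alike of the part that bears isolator alone.

How it is judged:
By the outcome, as a careful person would: the job done as asked, in the order asked, and still so for the second after the job is handed in, while the arm keeps its last pose, push and grip.
It also fails if it takes over 54 s, if anything falls off the work surface, if the arm or the gripper's body presses on something with over 40 N, if the wrist force passes 120 N, or if a joint passes its speed limit or range.

ROBOT

A 6-joint arm with a two-finger parallel gripper is mounted at the origin on the work surface. World frame = base frame: x ahead of the robot, y to its left, z up, the work surface at z = 0. Lengths are in mm, angles in rad, forces in N, time in s.
With the tool pointing down it reaches from about 350 to 975 mm from the base axis. Payload 7.1 kg.
Tool frame: the origin (TCP) lies midway between the tips of the shut fingers; the grasp point (between the pads) lies 19 mm behind it (ctrl.grasp_offset is the distance from the TCP to the grasp point, in mm); z points along the fingers, y is the line along which they close (so a half turn about z gives the same grasp; the last joint's range is limited). The gripper opens to 88 mm and grips with 3 to 60 N. Pads are 20 mm wide; open, the fingers measure 115 mm over their backs; the gripper's body (75 mm by 178 mm) begins 61 mm behind the grasp point.
Start: joints at [-1.355, 0.423, 1.63, -0, 1.089, -0.019], TCP at [145.425, -607.829, 222.675] pointing down, gripper open.
Joint ranges: [-3, 3], [-0.9, 2.11], [0.09, 2.58], [-1.31, 4.45], [0.11, 2.69], [-2.54, 2.54]. Speed limits (rad/s): [2.39, 2.39, 3.01, 3.14, 3.14, 3.14].

INTERFACE

Orientations are given as a rotation vector (axis times angle).
In Python, from workcell import ctrl gives the robot as it stands. The module is installed in compiled form; this text tells all that it offers.
- The arm moves only by the tool servo_tool, never from a script. Its argument "rows" is a list of rows, each a list of 7 numbers: the turn, a rotation vector about the tool's x, y, z as a fraction of full scale, then the shift along the tool's x, y, z as a fraction of full scale, then the finger opening in mm, from 0 to 87.8. A call has 1 to 10 rows; each row is the pose to reach, as a shift and turn from the pose commanded when the call began, along the tool's axes at that moment; what a row does not reach only later rows make up. Full scale, the value 1, is 20 cm for a shift and 1.5 rad for a turn. A row lasts 1/8 s, in which the tool goes at most 62.5 mm and 10.7 degrees, less where a joint would pass 70% of its speed; a pose out of reach is approached as far as the arm can. A call with a number of a shift or a turn outside -1 to 1 is refused whole. A call with a gripper value outside its range is refused whole. The fingers move at their own pace and stop on an object; the grip force is fixed at half the most. Time passes only in rows, so rows that repeat a pose let the fingers close. It gives the time, the measured TCP pose, the force, the opening and the grip force at its end, in the units of the state.
- ctrl.get_obs(): the state, without advancing time (a new reading comes with each control period).
- ctrl.get_image(name): name is "scene" or "top" or "wrist"; returns (picture, depth): 400x640x3 uint8, red, green, blue; 400x640 float32, mm along the optical axis (not along the pixel's ray), 0 where there is no reading.
- ctrl.camera_info(name): a dict with "intrinsics" (3x3 intrinsics, pixels), "k1" (the pictures are not rectified: a ray, as slopes to the right and down, at radius r is drawn at 1 + k1 r^2 times it, then the intrinsics apply), "R" (3x3) and "t" (3): a world point X has camera coordinates R X + t. Camera axes: x right, y down, z forward; pixel columns grow to the right and rows downward; lengths in mm; the calibration is good to about 2 mm. A picture is of the moment at which its call begins: read the wrist's pose just before it. camera_info takes no time and is no camera call; for the wrist camera it gives the pose at the moment of the call.
- ctrl.close_job(): hands the job in; it is judged then, once.
The state is a dict: "t": time; "qpos": joint angles; "qvel": joint speeds; "joint_torque": joint torques, N m; "ee_pos": TCP position; "orientation": TCP orientation; "ft_force": force on the tool from outside, world axes, zero at the start; "moment": the same for the moment, N m; "width": finger opening in mm; "grasp_force": force on a finger pad.
Only numpy, scipy, OpenCV 4.12 (cv2) and the standard library are available. Lean on these libraries where they do the work, as an engineer would, in place of code of your own. Each camera call takes 0.05 s, during which the arm holds its last target. There are 200 camera calls.

## Working session

There is one attempt and no reset: what is moved stays moved. The work goes in short steps, Python scripts to look and compute and a tool call to move; the robot and the scene stay as the last step left them, time stands still between calls to the robot, and variables do not carry over. Pictures are saved under pics/ and viewed, at most 10 in all, crops included, and the job is handed in when it is done.

Besides the shell and the picture viewer there is one more tool, called after "Call:" as name([rows], argument=value, ...), one row to a line, values as JSON. servo_tool: Moves the arm, as the interface text tells. Its arguments: {"type":"object","properties":{"rows":{"type":"array","items":{"type":"array","items":{"type":"number"}}}},"required":["rows"]}

```bash
mkdir -p pics
cat > h.py <<'E'
import numpy as np, cv2
from scipy.spatial.transform import Rotation as Ro
from workcell import ctrl
def snap(n):
    ci=ctrl.camera_info(n); im,d=ctrl.get_image(n); return im,d,ci
def world(ci,uv,z):
    K=np.array(ci["intrinsics"]);uv=np.atleast_2d(uv).astype(float)
    p=np.c_[(uv[:,0]-K[0,2])/K[0,0],(uv[:,1]-K[1,2])/K[1,1]]
    q=p.copy()
    for _ in range(20): q=p/(1+ci["k1"]*(q**2).sum(1,keepdims=True))
    c=np.c_[q,np.ones(len(q))]*np.reshape(z,(-1,1))
    return (c-np.array(ci["t"]))@np.array(ci["R"])
def cloud(d,ci):
    v,u=np.mgrid[:400,:640]
    return world(ci,np.c_[u.ravel(),v.ravel()],d.ravel()).reshape(400,640,3)
def save(n,im): cv2.imwrite("pics/"+n,im[:,:,::-1])
E
python3 - <<'E'
from h import *
for n in("scene","top"):
    im,d,ci=snap(n); save(n+"0.png",im); np.savez(n+"0.npz",im=im,d=d,W=cloud(d,ci))
    print(n,-np.array(ci["R"]).T@ci["t"])
o=ctrl.get_obs();print(o["t"],o["ee_pos"],o["orientation"],o["ft_force"])
E
```

```text
scene [1192.03608046  754.40693203  900.72852957]
top [ 434.12591493    3.22775734 1443.47350028]
0.1 [ 145.31235563 -607.35067968  221.99304823] [-3.11862590e+00 -3.67736754e-01  2.14799188e-04] [ 0.00733917 -0.41238803  0.06553389]
```

View pics/scene0.png

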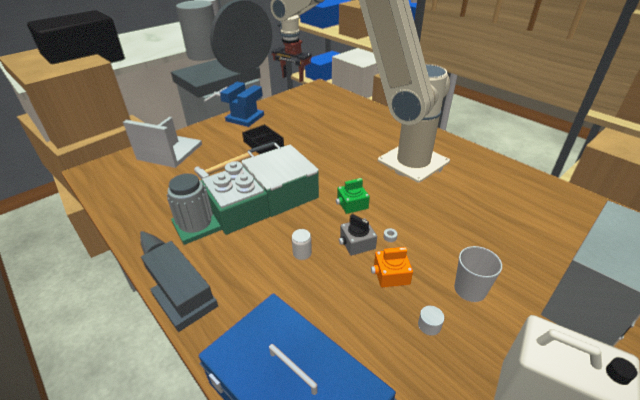

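View pics/top0.png

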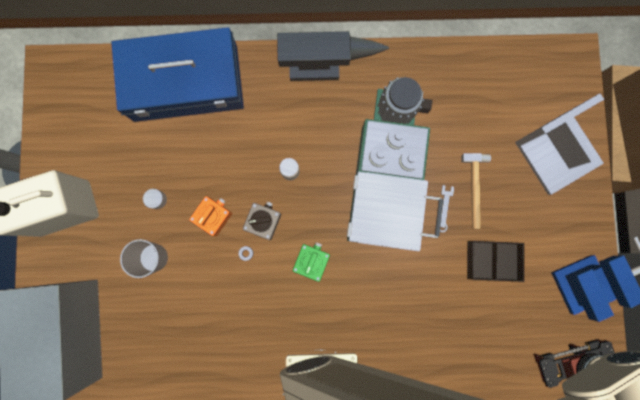

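Candidates in the top view are the grey box with black handle (262,221), green look-alike (312,262) and orange look-alike (210,216). I choose the grey one. The guard is the pale sheet (389,211), its bar is at (437,215), and the spanner lies beyond it at (446,207).

Run:
```python
from h import *
f=np.load("top0.npz");W=f["W"];im=f["im"];d=f["d"]
def box(u0,u1,v0,v1,z0,z1,dark=None):
    w=W[v0:v1,u0:u1];m=(w[...,2]>z0)&(w[...,2]<z1)&(d[v0:v1,u0:u1]>0)
    if dark: m&=im[v0:v1,u0:u1].max(2)<dark
    return w[m]
def rep(n,p):
    r=cv2.minAreaRect(p[:,:2].astype(np.float32)); print(n,len(p),p.mean(0).round(1),np.round(r[0],1),np.round(r[1],1),round(r[2],1))
rep("isobox",box(240,286,196,245,50,66)); rep("isobar",box(240,286,196,245,98,116))
rep("isodisc",box(240,286,196,245,68,90))
p=box(240,286,196,245,98,116);c=p[:,:2]-p[:,:2].mean(0);e,v=np.linalg.eigh(c.T@c);print(v[:,1],e)
rep("sheet",box(345,430,170,252,105,150))
rep("bar",box(430,446,190,245,112,145))
p=box(340,430,170,252,105,150);print(np.percentile(p[:,2],[5,50,95]))
g=np.load("scene0.npz");W=g["W"];im=g["im"];d=g["d"]
rep("S isobar",box(340,378,210,255,98,116)); rep("S disc/box",box(335,380,210,258,50,66))
a=cv2.resize(im[200:270,310:410],None,fx=5,fy=5,interpolation=2)[:, :,::-1]
b=cv2.resize(f["im"][185:255,220:300],None,fx=5,fy=5,interpolation=2)[:,:,::-1]
cv2.imwrite("pics/c1.png",np.vstack([a[:300,:400],b[:300,:400]]) if 0 else np.hstack([a[:, :400],b]))
```

```text
isobox 493 [518.8 174.8  60.8] [520.3 176.5] [91.5 89.9] 67.6
isobar 122 [520.  174.9 108.8] [520.2 175.6] [16. 63.] 9.1
isodisc 199 [519.8 174.7  74. ] [526.8 175.7] [69.5 74.6] 58.0
[-0.16547977  0.98621319] [ 2674.54889103 41532.76575781]
sheet 5558 [ 544.  -204.7  125.8] [ 552.3 -212.2] [236.3 241.4] 80.8
bar 236 [ 515.8 -344.6  129.7] [ 515.2 -341.7] [ 39.1 117.3] 87.6
[117.71452135 126.37778989 130.93889251]
S isobar 111 [523.4 175.5 106.5] [521.7 173.9] [16.5 64.3] 7.2
S disc/box 381 [538.6 193.3  59.6] [538.7 211. ] [172.6  90.6] 66.0
```

View pics/c1.png

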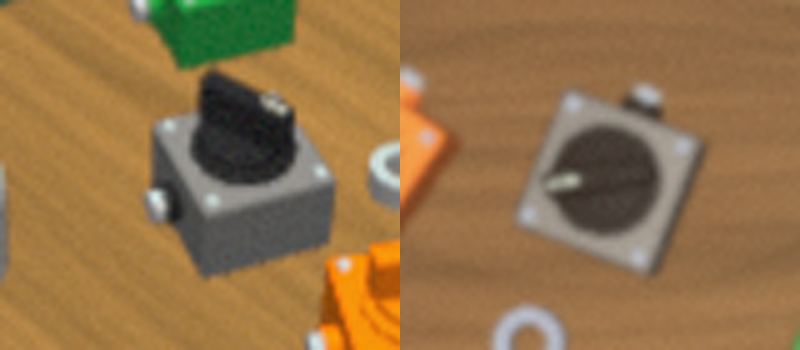

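The crop confirms the grey box with a black handle. The bar centre is at (520,175) with its top at about 108 mm, and its white end points to +y. All of this fits the description. Next is the move to above it.

```bash
cat >> h.py <<'E'
def plan(pos,yhead,tilt=(0,0,0)):
    """row fractions to put TCP at pos, pointing down with tool y heading yhead deg, then world rotvec tilt (deg)"""
    o=ctrl.get_obs();R0=Ro.from_rotvec(o["orientation"]);h=np.radians(yhead)
    y=np.array([np.cos(h),np.sin(h),0]);z=np.array([0,0,-1.]);x=np.cross(y,z)
    R1=Ro.from_rotvec(np.radians(tilt))*Ro.from_matrix(np.c_[x,y,z])
    return np.round(np.r_[(R0.inv()*R1).as_rotvec()/1.5,R0.inv().apply(np.array(pos)-o["ee_pos"])/200],3)
def st():
    o=ctrl.get_obs();m=Ro.from_rotvec(o["orientation"]).as_matrix()
    print("t",round(o["t"],2),"pos",o["ee_pos"].round(1) if hasattr(o["ee_pos"],"round") else o["ee_pos"],"yhead",round(np.degrees(np.arctan2(m[1,1],m[0,1])),1),"z",m[:,2].round(3),"F",np.round(o["ft_force"],1),"M",np.round(o["moment"],2),"w",round(o["width"],1),"g",np.round(o["grasp_force"],1),"q",np.round(o["qpos"],2))
E
python3 - <<'E'
from h import *
st();print(plan((330,-230,230),-36));print(plan((520,175,190),9.5))
E
```

```text
t 0.1 pos [ 145.3 -607.4  222. ] yhead -76.5 z [-0.     0.001 -1.   ] F [ 0.  -0.4  0.1] M [-0.05  0.02 -0.01] w 87.9 g 0.0 q [-1.36  0.42  1.63 -0.    1.09 -0.02]
[-1.000e-03 -0.000e+00 -4.720e-01  1.337e+00 -1.620e+00 -3.800e-02]
[-1.000e-03 -1.000e-03 -1.001e+00  2.732e+00 -3.368e+00  1.650e-01]
```

Call:
servo_tool([
  [0,0,0,0.68,-0.84,-0.04,60],
  [0,0,0,0.68,-0.84,-0.04,60],
  [0,0,0,0.68,-0.84,-0.04,60],
  [0,0,0,0.68,-0.84,-0.04,60],
])

```text
t: 0.6
ee_pos: [239.1, -409.8, 230.4]
orientation: [-3.118, -0.37, 0.0]
ft_force: [-1.2, -1.4, 0.1]
width: 60.0
grasp_force: 0.0
```

Call:
servo_tool([
  [0,0,0,0.68,-0.84,0,60],
  [0,0,0,0.68,-0.84,0,60],
  [0,0,0,0.68,-0.84,0,60],
  [0,0,0,0.68,-0.84,0,60],
])

```text
t: 1.1
ee_pos: [332.1, -215.2, 230.6]
orientation: [-3.119, -0.371, 0.0]
ft_force: [-0.2, -0.3, 0.1]
width: 60.2
grasp_force: 0.0
```

Call:
servo_tool([
  [0,0,0,0.68,-0.84,0,60],
  [0,0,0,0.68,-0.84,0,60],
  [0,0,0,0.68,-0.84,0,60],
  [0,0,0,0.68,-0.84,0,60],
])

```text
t: 1.6
ee_pos: [425.7, -20.1, 230.7]
orientation: [-3.119, -0.372, -0.0]
ft_force: [-0.1, -0.0, 0.1]
width: 60.1
grasp_force: 0.0
```

Run:
```python
from h import *
st();print(plan((520,175,190),9.5))
```

```text
t 1.6 pos [425.7 -20.1 230.7] yhead -76.4 z [ 0.  0. -1.] F [-0.1 -0.   0.1] M [ 0.    0.01 -0.04] w 60.1 g 0.0 q [-0.08  0.11  2.04  0.    0.99  1.26]
[ 0.    -0.    -0.999  0.688 -0.837  0.204]
```

Call:
servo_tool([
  [0,0,-1,0.688,-0.837,0.2,60],
  [0,0,-1,0.688,-0.837,0.2,60],
  [0,0,-1,0.688,-0.837,0.2,60],
  [0,0,-1,0.688,-0.837,0.2,60],
  [0,0,-1,0.688,-0.837,0.2,60],
  [0,0,-1,0.688,-0.837,0.2,60],
  [0,0,-1,0.688,-0.837,0.2,60],
  [0,0,-1,0.688,-0.837,0.2,60],
  [0,0,-1,0.688,-0.837,0.2,60],
  [0,0,-1,0.688,-0.837,0.2,60],
])

```text
t: 2.85
ee_pos: [519.7, 172.1, 190.5]
orientation: [-2.036, -2.392, 0.0]
ft_force: [-1.0, 0.2, -0.1]
width: 60.1
grasp_force: 0.0
```

Run:
```python
from h import *
st()
im,d,ci=snap("wrist");W=cloud(d,ci);save("w1.png",im)
p=W[(W[...,2]>98)&(W[...,2]<116)&(d>0)&(np.hypot(W[...,0]-520,W[...,1]-175)<45)]
r=cv2.minAreaRect(p[:,:2].astype(np.float32));print(len(p),p.mean(0),r)
for z0,z1 in((66,84),(50,66)):
    q=W[(W[...,2]>z0)&(W[...,2]<z1)&(d>0)&(np.hypot(W[...,0]-520,W[...,1]-175)<75)];print(z0,len(q),q.mean(0),cv2.minAreaRect(q[:,:2].astype(np.float32)))
```

```text
t 2.85 pos [519.7 172.1 190.5] yhead 9.2 z [-0. -0. -1.] F [-1.   0.2 -0.1] M [-0.04 -0.09  0.  ] w 60.1 g 0.0 q [0.3  0.35 1.83 0.   0.96 0.14]
1437 [520.57946633 176.04848363 108.07872675] ((520.8766479492188, 173.77603149414062), (16.020357131958008, 63.26914596557617), 9.555337905883789)
66 2237 [520.25277481 176.61935396  71.81642152] ((520.8406372070312, 174.55496215820312), (65.4605941772461, 63.75349044799805), 12.714516639709473)
50 4370 [519.04361957 182.11591362  60.59413878] ((521.12841796875, 173.3531951904297), (90.04438781738281, 90.2009048461914), 67.53414154052734)
```

View pics/w1.png

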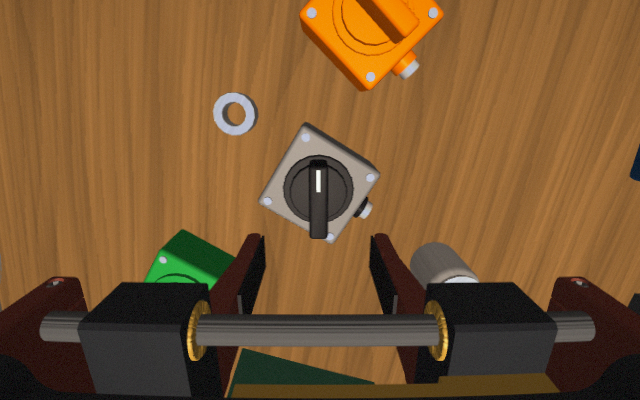

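The wrist view shows the grey box centred at about (318,190) with the black bar upright in the picture. The bar's white mark is at (318,180). The measured pose is (520.9,173.8), bar width along 9.5°.

Call:
servo_tool([
  [0,0,0,0.008,0.008,0.3,50],
  [0,0,0,0.008,0.008,0.55,50],
  [0,0,0,0.008,0.008,0.55,50],
  [0,0,0,0.008,0.008,0.55,50],
  [0,0,0,0.008,0.008,0.55,10],
  [0,0,0,0.008,0.008,0.55,0],
  [0,0,0,0.008,0.008,0.55,0],
  [0,0,0,0.008,0.008,0.55,0],
  [0,0,0,0.008,0.008,0.55,0],
  [0,0,0,0.008,0.008,0.55,0],
])

```text
t: 4.15
ee_pos: [520.4, 173.7, 81.0]
orientation: [-2.032, -2.395, 0.002]
ft_force: [-3.6, -0.4, 5.7]
width: 16.2
grasp_force: 30.0
```

Run:
```python
from h import *
st()
```

```text
t 4.15 pos [520.4 173.7  81. ] yhead 9.4 z [-0.001 -0.    -1.   ] F [-3.6 -0.4  5.7] M [-0.12  0.49  0.04] w 16.2 g 30.0 q [0.3  0.52 1.88 0.   0.74 0.14]
```

Call:
servo_tool([
  [0,0,-0.08,0,0,0,0],
  [0,0,-0.17,0,0,0,0],
  [0,0,-0.26,0,0,0,0],
  [0,0,-0.35,0,0,0,0],
  [0,0,-0.44,0,0,0,0],
  [0,0,-0.52,0,0,0,0],
  [0,0,-0.6,0,0,0,0],
  [0,0,-0.65,0,0,0,0],
  [0,0,-0.65,0,0,0,0],
])

```text
t: 5.28
ee_pos: [519.9, 173.4, 81.0]
orientation: [-0.671, -3.067, 0.002]
ft_force: [-5.2, -2.6, 7.6]
width: 16.1
grasp_force: 30.0
```

Run:
```python
from h import *
st()
```

```text
t 5.28 pos [519.9 173.4  81. ] yhead 65.3 z [-0.003 -0.001 -1.   ] F [-5.2 -2.6  7.6] M [-0.41  0.68  0.11] w 16.1 g 30.0 q [ 0.3   0.52  1.88 -0.    0.74 -0.84]
```

Call:
servo_tool([
  [0,0,-0.03,0,0,0,0],
  [0,0,-0.055,0,0,0,0],
  [0,0,-0.08,0,0,0,0],
  [0,0,-0.08,0,0,0,0],
])

```text
t: 5.78
ee_pos: [520.0, 173.3, 81.0]
orientation: [-0.49, -3.101, 0.001]
ft_force: [-3.2, -4.1, 7.0]
width: 16.6
grasp_force: 31.3
```

Run:
```python
from h import *
st()
```

```text
t 5.78 pos [520.  173.3  81. ] yhead 72.0 z [-0.002 -0.001 -1.   ] F [-3.2 -4.1  7. ] M [-0.54  0.56 -0.78] w 16.6 g 31.3 q [ 0.3   0.52  1.88  0.    0.74 -0.96]
```

The moment jumped and the pads spread, so the handle is at its stop. I'll release it, rise and check.

Call:
servo_tool([
  [0,0,0,0,0,0,50],
  [0,0,0,0,0,0,50],
  [0,0,0,0,0,0,50],
  [0,0,0,0,0,-0.2,50],
  [0,0,0,0,0,-0.5,50],
  [0,0,0,0,0,-0.75,50],
  [0,0,0,0,0,-0.75,50],
  [0,0,0,0,0,-0.75,50],
])

```text
t: 6.78
ee_pos: [520.7, 173.8, 230.2]
orientation: [-0.488, -3.103, 0.0]
ft_force: [-0.8, -0.1, -0.7]
width: 50.0
grasp_force: 0.0
```

Run:
```python
from h import *
st()
im,d,ci=snap("wrist");W=cloud(d,ci);save("w2.png",im)
p=W[(W[...,2]>98)&(W[...,2]<116)&(d>0)&(np.hypot(W[...,0]-520,W[...,1]-175)<45)]
print(len(p),cv2.minAreaRect(p[:,:2].astype(np.float32)))
im,d,ci=snap("top");W=cloud(d,ci)
w=W[180:260,425:450];m=(w[...,2]>118)&(w[...,2]<145)&(d[180:260,425:450]>0);p=w[m]
print("bar",len(p));
import collections
h=np.histogram(p[:,1],np.arange(-380,-290,5));print(h)
print(plan((545,-85,230),-40))
```

```text
t 6.78 pos [520.7 173.8 230.2] yhead 72.1 z [-0.001 -0.    -1.   ] F [-0.8 -0.1 -0.7] M [ 0.04 -0.17  0.03] w 50.0 g 0.0 q [ 0.3   0.3   1.79  0.    1.05 -0.96]
1092 ((520.2682495117188, 173.75570678710938), (16.040437698364258, 63.48797607421875), 67.43421173095703)
bar 308
(array([ 0,  0,  0,  3, 22, 44, 60, 43, 32, 14, 11,  9, 26, 37,  7,  0,  0]), array([-380, -375, -370, -365, -360, -355, -350, -345, -340, -335, -330,
       -325, -320, -315, -310, -305, -300, -295]))
[-0.002  0.     1.305 -0.515 -1.193 -0.004]
```

The handle is now at 67.4°, in line with the box (67.5°), so it is off. On to the guard bar.

Call:
servo_tool([
  [0,0,0.94,-0.28,-0.93,0,50],
  [0,0,0.94,-0.28,-0.93,0,50],
  [0,0,0.94,-0.28,-0.93,0,50],
  [0,0,0.94,-0.28,-0.93,0,50],
  [0,0,0.94,-0.28,-0.93,0,50],
  [0,0,0.94,-0.28,-0.93,0,50],
  [0,0,0.94,-0.28,-0.93,0,50],
  [0,0,0.94,-0.28,-0.93,0,50],
  [0,0,0.94,-0.28,-0.93,0,50],
])

```text
t: 8.0
ee_pos: [516.6, -20.2, 229.2]
orientation: [-2.38, -2.047, 0.003]
ft_force: [0.7, -0.9, 0.1]
width: 50.1
grasp_force: 0.0
```

Run:
```python
from h import *
st();print(plan((490,-200,280),-88))
```

```text
t 8.0 pos [516.6 -20.2 229.2] yhead -8.6 z [-0.003  0.    -1.   ] F [ 0.7 -0.9  0.1] M [-0.03 -0.14 -0.  ] w 50.1 g 0.0 q [-0.06  0.26  1.86  0.    1.03  0.09]
[-0.001  0.001  0.924 -0.909  0.002 -0.254]
```

Call:
servo_tool([
  [0,0,0.92,-0.9,0,-0.25,36],
  [0,0,0.92,-0.9,0,-0.25,36],
  [0,0,0.92,-0.9,0,-0.25,36],
  [0,0,0.92,-0.9,0,-0.25,36],
  [0,0,0.92,-0.9,0,-0.25,36],
  [0,0,0.92,-0.9,0,-0.25,36],
  [0,0,0.92,-0.9,0,-0.25,36],
  [0,0,0.92,-0.9,0,-0.25,36],
  [0,0,0.92,-0.9,0,-0.25,36],
])

```text
t: 9.12
ee_pos: [490.0, -198.1, 279.8]
orientation: [-3.14, -0.067, 0.002]
ft_force: [-0.1, 0.2, 0.0]
width: 35.8
grasp_force: 0.0
```

Call:
servo_tool([
  [0,0,0,0,0.5,0,36],
  [0,0,0,0,0.5,0,36],
  [0,0,0,0,0.5,0,36],
  [0,0,0,0,0.5,0,36],
])

```text
t: 9.62
ee_pos: [493.9, -297.6, 280.1]
orientation: [-3.14, -0.064, 0.002]
ft_force: [0.3, 0.7, 1.3]
width: 35.7
grasp_force: 0.0
```

Run:
```python
from h import *
st()
im,d,ci=snap("wrist");W=cloud(d,ci);save("w3.png",im);np.savez("w3.npz",im=im,d=d,W=W)
m=(d>0)&(W[...,2]>110)&(W[...,2]<140)&(W[...,0]>380)&(W[...,0]<680)
p=W[m];print(np.histogram(p[:,1],np.arange(-390,-60,10)))
```

```text
t 9.62 pos [ 493.9 -297.6  280.1] yhead -87.7 z [-0.001  0.001 -1.   ] F [0.3 0.7 1.3] M [ 0.02 -0.03  0.01] w 35.7 g 0.0 q [-0.56  0.29  1.68  0.    1.17  0.97]
(array([   0,    0,  133,  713,  699,  215,  265, 1128, 1912, 2335, 2436,
       2409, 2365, 2313, 2368, 2400, 2376, 2343, 2337, 2327, 2289, 2268,
       2246, 2244, 2182, 2156, 2097, 1943,  978,  536,  117,    0]), array([-390, -380, -370, -360, -350, -340, -330, -320, -310, -300, -290,
       -280, -270, -260, -250, -240, -230, -220, -210, -200, -190, -180,
       -170, -160, -150, -140, -130, -120, -110, -100,  -90,  -80,  -70]))
```

View pics/w3.png

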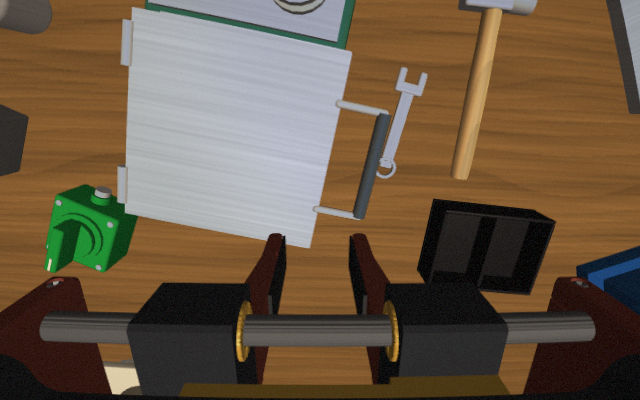

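The wrist view shows the guard sheet with hinges at its left, (125,40) and (122,185). The dark lift bar runs from (384,115) to (360,215), with the spanner beyond it at (400,120) on the bench.

Run:
```python
from h import *
f=np.load("w3.npz");W=f["W"];d=f["d"];im=f["im"].astype(int)
ok=(d>0)&(W[...,2]>112)&(W[...,2]<140)
u,v=np.meshgrid(range(640),range(400))
mb=ok&(u>350)&(u<395)&(v>105)&(v<225)&(im.max(2)<110)
p=W[mb];r=cv2.minAreaRect(p[:,:2].astype(np.float32));print("bar",len(p),p.mean(0),r,np.percentile(p[:,2],[2,50,98]))
c=p[:,:2]-p[:,:2].mean(0);e,V=np.linalg.eigh(c.T@c);b=V[:,1]*np.sign(V[0,1]);print("dir",b,np.degrees(np.arctan2(b[1],b[0])))
ms=ok&(im.min(2)>130)&(u<350)&(v>5)&(v<250)&(u>110)
lab=cv2.connectedComponents(cv2.erode(ms.astype(np.uint8),np.ones((15,15))))[1]
ms=ms&(cv2.dilate((lab==lab[150,230]).astype(np.uint8),np.ones((15,15)))>0)
q=W[ms];print("sheet",len(q),cv2.minAreaRect(q[:,:2].astype(np.float32)),np.median(q[:,2]))
ctr=np.array(r[0]);n=np.array([-b[1],b[0]])
print("hinge",ctr+250*n)
s=(q[:,:2]-ctr)@n;t=(q[:,:2]-ctr)@b;print("sheet dist from bar",np.percentile(s,[1,99]),"along",np.percentile(t,[1,99]))
h=np.degrees(np.arctan2(b[1],b[0]))
print(plan((*ctr,200),h-90),plan((*ctr,104),h-90))
```

```text
bar 1443 [ 516.29685597 -350.61199471  131.02529025] ((513.0164184570312, -351.005126953125), (14.246235847473145, 110.27507781982422), 80.4512710571289) [126.31625967 131.48070407 133.54885631]
dir [ 0.98675864 -0.16219554] -9.334356266902423
sheet 44690 ((537.696533203125, -206.94088745117188), (242.50953674316406, 247.17861938476562), 1.8082870244979858) 127.03750314704601
hinge [ 553.56530353 -104.31546783]
sheet dist from bar [ 44.74001712 250.06231401] along [-98.84885801 127.81695773]
[-0.001  0.001  0.136  0.084  0.273  0.401] [-0.001  0.001  0.136  0.084  0.273  0.881]
```

Call:
servo_tool([
  [0,0,0.137,0.084,0.273,0.3,36],
  [0,0,0.137,0.084,0.273,0.4,36],
  [0,0,0.137,0.084,0.273,0.4,36],
  [0,0,0.137,0.084,0.273,0.4,36],
  [0,0,0.137,0.084,0.273,0.4,36],
])

```text
t: 10.3
ee_pos: [514.1, -351.7, 202.7]
orientation: [3.13, -0.258, 0.004]
ft_force: [0.3, 1.1, 0.3]
width: 35.8
grasp_force: 0.0
```

Run:
```python
from h import *
st();print(plan((513,-351,106),-99.5))
```

```text
t 10.3 pos [ 514.1 -351.7  202.7] yhead -99.4 z [ 0.002 -0.002 -1.   ] F [0.3 1.1 0.3] M [0.03 0.02 0.02] w 35.8 g 0.0 q [-0.62  0.44  1.65  0.    1.05  1.12]
[ 0.001 -0.002  0.001 -0.007 -0.003  0.484]
```

Call:
servo_tool([
  [0,0,0,-0.006,-0.002,0.2,36],
  [0,0,0,-0.006,-0.002,0.4,36],
  [0,0,0,-0.006,-0.002,0.48,36],
  [0,0,0,-0.006,-0.002,0.48,36],
  [0,0,0,-0.006,-0.002,0.48,36],
  [0,0,0,-0.006,-0.002,0.48,0],
  [0,0,0,-0.006,-0.002,0.48,0],
  [0,0,0,-0.006,-0.002,0.48,0],
  [0,0,0,-0.006,-0.002,0.48,0],
  [0,0,0,-0.006,-0.002,0.48,0],
])

```text
t: 11.55
ee_pos: [512.4, -351.6, 105.3]
orientation: [3.131, -0.26, 0.001]
ft_force: [-0.7, 1.2, 6.1]
width: 13.0
grasp_force: 30.0
```

Run:
```python
from h import *
st()
b=np.radians(-9.5);n=np.array([-np.sin(b),np.cos(b)]);H=np.array([554.3,-104.5])
for a in (3,6,9,12,15,18,21,24,27,30,33,36,39,42,45):
    A=np.radians(a);P=H-250*np.cos(A)*n; print(a,plan((*P,125+250*np.sin(A)-19),-99.5))
```

```text
t 11.55 pos [ 512.4 -351.6  105.3] yhead -99.5 z [ 0.001 -0.    -1.   ] F [-0.7  1.2  6.1] M [0.26 0.12 0.03] w 13.0 g 30.0 q [-0.62  0.57  1.71  0.    0.87  1.12]
3 [ 0.    -0.     0.     0.003 -0.005 -0.069]
6 [ 0.    -0.     0.     0.003 -0.01  -0.134]
9 [ 0.    -0.     0.     0.003 -0.018 -0.199]
12 [ 0.    -0.     0.     0.003 -0.03  -0.264]
15 [ 0.    -0.     0.     0.003 -0.045 -0.327]
18 [ 0.    -0.     0.     0.003 -0.064 -0.39 ]
21 [ 0.    -0.     0.     0.003 -0.086 -0.452]
24 [ 0.    -0.     0.     0.003 -0.111 -0.512]
27 [ 0.    -0.     0.     0.003 -0.139 -0.571]
30 [ 0.    -0.     0.     0.003 -0.17  -0.629]
33 [ 0.    -0.     0.     0.003 -0.204 -0.684]
36 [ 0.    -0.     0.     0.003 -0.241 -0.738]
39 [ 0.    -0.     0.     0.003 -0.281 -0.79 ]
42 [ 0.    -0.     0.     0.003 -0.324 -0.84 ]
45 [ 0.    -0.     0.     0.003 -0.369 -0.888]
```

Call:
servo_tool([
  [0,0,0,0,0,-0.035,0],
  [0,0,0,0,-0.002,-0.069,0],
  [0,0,0,0,-0.007,-0.134,0],
  [0,0,0,0,-0.014,-0.199,0],
  [0,0,0,0,-0.026,-0.264,0],
  [0,0,0,0,-0.041,-0.327,0],
  [0,0,0,0,-0.041,-0.327,0],
])

```text
t: 12.42
ee_pos: [513.7, -343.2, 171.2]
orientation: [3.13, -0.259, 0.002]
ft_force: [4.2, -0.9, -2.9]
width: 13.4
grasp_force: 30.0
```

Run:
```python
from h import *
st()
b=np.radians(-9.5);n=np.array([-np.sin(b),np.cos(b)]);H=np.array([554.3,-104.5])
for a in (18,21,24,27,30,33,36,39,42,45):
    A=np.radians(a);P=H-250*np.cos(A)*n; print(a,plan((*P,125+250*np.sin(A)-19),-99.5))
```

```text
t 12.43 pos [ 513.7 -343.2  171.2] yhead -99.5 z [ 0.001 -0.001 -1.   ] F [ 4.2 -0.9 -2.9] M [-0.27 -0.52  0.01] w 13.4 g 30.0 q [-0.61  0.47  1.68 -0.    0.98  1.13]
18 [ 0.    -0.001  0.     0.003 -0.022 -0.06 ]
21 [ 0.    -0.001  0.     0.003 -0.044 -0.122]
24 [ 0.    -0.001  0.     0.003 -0.069 -0.182]
27 [ 0.    -0.001  0.     0.003 -0.097 -0.241]
30 [ 0.    -0.001  0.     0.003 -0.128 -0.299]
33 [ 0.    -0.001  0.     0.003 -0.162 -0.355]
36 [ 0.    -0.001  0.     0.003 -0.199 -0.409]
39 [ 0.    -0.001  0.     0.004 -0.239 -0.461]
42 [ 0.    -0.001  0.     0.004 -0.282 -0.51 ]
45 [ 0.    -0.001  0.     0.004 -0.327 -0.558]
```

Forces are low and the bar follows. I'll continue to 45°.

Call:
servo_tool([
  [0,0,0,0.002,-0.022,-0.06,0],
  [0,0,0,0.003,-0.044,-0.122,0],
  [0,0,0,0.003,-0.069,-0.182,0],
  [0,0,0,0.003,-0.097,-0.241,0],
  [0,0,0,0.003,-0.128,-0.299,0],
  [0,0,0,0.003,-0.162,-0.355,0],
  [0,0,0,0.003,-0.199,-0.409,0],
  [0,0,0,0.003,-0.239,-0.461,0],
  [0,0,0,0.003,-0.282,-0.51,0],
  [0,0,0,0.003,-0.327,-0.558,0],
])

```text
t: 13.68
ee_pos: [523.8, -282.5, 283.7]
orientation: [3.124, -0.26, -0.0]
ft_force: [-5.5, -12.5, 9.0]
width: 13.3
grasp_force: 30.0
```

Call:
servo_tool([
  [0,0,0,0,0,0,0],
  [0,0,0,0,0,0,0],
  [0,0,0,0,0,0,0],
  [0,0,0,0,0,0,0],
])

```text
t: 14.18
ee_pos: [523.8, -282.7, 283.6]
orientation: [3.124, -0.26, -0.0]
ft_force: [-6.1, -12.2, 8.8]
width: 13.1
grasp_force: 30.0
```

Run:
```python
from h import *
st();o=ctrl.get_obs()
b=np.radians(-9.5);n=np.array([-np.sin(b),np.cos(b)]);H=np.array([554.3,-104.5])
p=o["ee_pos"];s=(p[:2]-H)@n;z=p[2]+19-125;print("angle by TCP",np.degrees(np.arctan2(z,-s)),np.hypot(s,z))
ims=[]
for k in("scene","top","wrist"):
    im,d,ci=snap(k);W=cloud(d,ci);ims.append(im)
    S=(W[...,:2]-H)@n;T=(W[...,:2]-H)@np.array([np.cos(b),np.sin(b)]);Z=W[...,2]-125
    rad=np.hypot(S,Z);m=(d>0)&(abs(T)<95)&(S<-30)&(rad<200)&(Z>20)&(im.min(2)>110)&(np.ptp(im.astype(int),axis=2)<35)
    a=np.degrees(np.arctan2(Z,-S))[m];print(k,m.sum(),np.percentile(a,[10,50,90]) if m.sum() else 0)
    if m.sum()>50:
        l=cv2.fitLine(np.c_[S[m],Z[m]].astype(np.float32),cv2.DIST_HUBER,0,.01,.01).ravel();print(" slope",np.degrees(np.arctan(-l[1]/l[0])))
save("s4.png",np.vstack([ims[0][100:350],ims[2][:330]]))
```

```text
t 14.18 pos [ 523.8 -282.7  283.6] yhead -99.5 z [-0.001 -0.007 -1.   ] F [ -6.1 -12.2   8.8] M [-2.18  1.07  0.01] w 13.1 g 30.0 q [-0.51  0.31  1.64 -0.01  1.18  1.23]
angle by TCP 44.489666790907265 253.37701653936736
scene 2340 [42.6345993  44.29075364 46.17769213]
 slope 43.91791
top 2902 [44.17436431 45.43526064 47.66449237]
 slope 43.74326
wrist 18945 [44.31977082 44.58301078 45.27106925]
 slope 43.89673
```

View pics/s4.png

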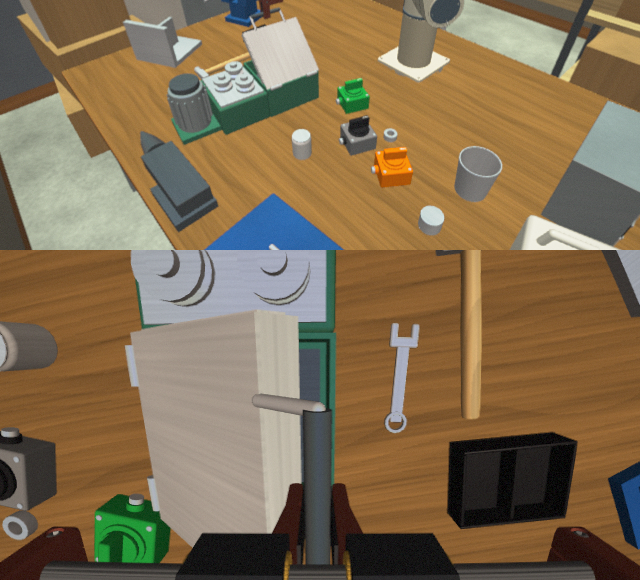

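The picture shows the guard open at about 44.5° (three cameras and the TCP agree) and gripped at (317,480) in the picture. The isolator is off and the other items are where they were. Handing in.

```bash
python3 -c "
from workcell import ctrl
print(ctrl.close_job())"
```

```text
the job is handed in; nothing more can be done
None
```

The isolator was turned anticlockwise to its off stop with the guard shut, then the guard was lifted and is held gripped at about 44.5° open; the job was handed in at about 14 s with the tools and parts left alone.

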